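Tip the clevis tray into the stock bin and park the tray

ROBOT

A 6-joint arm with a two-finger parallel gripper is mounted at the origin on the work surface. World frame = base frame: x ahead of the robot, y to its left, z up, the work surface at z = 0. Lengths are in mm, angles in rad, forces in N, time in s.
With the tool pointing down it reaches from about 275 to 1000 mm from the base axis. Payload 8.4 kg.
Tool frame: the origin (TCP) lies at the centre of the arm's flange, where the gripper is bolted on; the fingertips stand 173 mm ahead of it and the grasp point (between the pads) lies 155 mm ahead of it; z points along the fingers, y is the direction in which the jaws open and shut (so a half turn about z gives the same grasp; the last joint's range is limited). The gripper opens to 85 mm and grips with 20 to 120 N. Pads are 22 mm wide; open, the fingers measure 114 mm over their backs; the gripper's body (76 mm by 85 mm) begins 54 mm behind the grasp point. The pads swing forward as they close: fully open they stand 13 mm farther back than shut.
Start: joints at [1.279, 0.353, 1.633, -0, 1.155, -0.002], TCP at [178.599, 598.942, 404.681] pointing down, gripper open.
Joint ranges: [-2.63, 2.63], [-0.92, 2.1], [0.06, 2.66], [-1.3, 4.44], [0, 2.69], [-3.02, 3.02]. Speed limits (rad/s): [2.22, 2.22, 2.79, 3.14, 3.14, 3.14].

INTERFACE

Orientations are given as [roll, pitch, yaw] about the fixed x, y, z axes, in that order (R = Rz(yaw) Ry(pitch) Rx(roll)).
In Python, from rig import sense, grab_frame, camera_model, sign_off gives the robot as it stands. The module is installed in compiled form; this text tells all that it offers.
- The arm moves only by the tool step_arm, never from a script. Its argument "commands" is a list of rows, each a list of 3 entries, a list of its own where there are three numbers: the shift along the tool's x, y, z in mm, then the turn about the tool's z in rad, then the opening, from 0 (shut) to 1 (fully open). A call has 1 to 20 rows; each row shifts and turns the pose as measured when the row begins, along the tool's axes as they then stand; what a row does not reach is not made up. A row lasts 1/8 s, in which the tool goes at most 62.5 mm and 10.7 degrees, less where a joint would pass 70% of its speed; a pose out of reach is approached as far as the arm can. A call with a gripper value outside its range is refused whole. The fingers move at their own pace and stop on an object; "force" is the grip in N (left out, the last holds). Time passes only in rows, so rows that do not move let the fingers close. It gives the time, the measured TCP pose, the force and the opening at its end, in the units of the state.
- sense(): the state, without advancing time (a new reading comes with each control period).
- grab_frame(name): name is "side" or "top" or "wrist"; returns the picture (480x640x3 uint8, blue, green, red); there is no depth.
- camera_model(name): a dict with "fx", "fy", "cx", "cy" (pixels), "dist" ([k1, k2, p1, p2, k3] as OpenCV has them; the pictures are not rectified), "R" (3x3) and "t" (3): a world point X has camera coordinates R X + t. Camera axes: x right, y down, z forward; pixel columns grow to the right and rows downward; lengths in mm; the calibration is good to about 2 mm. A picture is of the moment at which its call begins: read the wrist's pose just before it. camera_model takes no time and is no camera call; for the wrist camera it gives the pose at the moment of the call.
- sign_off(): hands the job in, once; it reports no verdict.
The state is a dict: "clock": time; "qpos": joint angles; "qvel": joint speeds; "joint_efforts": joint torques, N m; "eef_pos": TCP position; "tcp_rot": TCP orientation; "contact_force": force on the tool from outside, world axes, zero at the start; "wrist_torque": the same for the moment, N m; "opening": opening from 0.0 (shut) to 1.0 (fully open).
Only numpy, scipy, OpenCV 4.12 (cv2) and the standard library are available. Lean on these libraries where they do the work, as an engineer would, in place of code of your own. Each camera call takes 0.05 s, during which the arm holds its last target. There are 200 camera calls.

TASK

Lift the steel tray of four shock-absorber clevis ends by its orange hoop handle, carry it over to the grey stock bin and tip it from just above so that all four slide off its open end into the bin, touching none of them with the gripper and spilling none on the bench. Then set the empty tray down flat, fully home in the bay of its own colour (orange, not blue), either way round, and let go. Leave the bin where it is, and leave the spray can, the oil bottle and the standing damper alone.

Things in the scene. Friction and masses are not known exactly. Their poses are not given: they have to be found in the camera images.
- tray: Steel tray, 170 mm (x) by 120 mm (y), flat on the bench at the start. Floor 4 mm, walls 4 mm thick and 30 mm high on the long sides and the -x end; the +x end is open and the parts slide out there. An orange hoop handle (see tray_grip) stands across it. 350 g empty, about 590 g loaded, balanced within 10 mm of the handle bar. Origin: centre of the underside; z up.
- tray_grip (a point): Centre of the orange handle bar, the place to grip from above: x = -5 mm, 90 mm above the tray's underside. The bar lies along the tray's y between two posts on the long sides: 16 mm thick (x), 22 mm high, 120 mm long, its top 101 mm above the underside; 75 mm clear below it over the floor.
- tray_lip (a point): Middle of the open end of the tray floor (top face, 85 mm ahead of the tray's origin along its +x).
- clevis1: Dark steel clevis end with a bright round eye, 66 mm long (x) by 28 mm by 26 mm high, about 60 g (varies), lying flat and loose on the tray floor, near the closed end, +y side. Smooth: it slides on the tray floor once that is tipped about 14 to 20 degrees and runs off freely at 30 to 40. Origin: centre of its underside as built, 33 mm from either end.
- clevis2: Dark steel clevis end with a bright round eye, 66 mm long (x) by 28 mm by 26 mm high, about 60 g (varies), lying flat and loose on the tray floor, near the closed end, -y side. Smooth: it slides on the tray floor once that is tipped about 14 to 20 degrees and runs off freely at 30 to 40. Origin: centre of its underside as built, 33 mm from either end.
- clevis3: Dark steel clevis end with a bright round eye, 66 mm long (x) by 28 mm by 26 mm high, about 60 g (varies), lying flat and loose on the tray floor, near the open end, +y side, about 10 mm from it. Smooth: it slides on the tray floor once that is tipped about 14 to 20 degrees and runs off freely at 30 to 40. Origin: centre of its underside as built, 33 mm from either end.
- clevis4: Dark steel clevis end with a bright round eye, 66 mm long (x) by 28 mm by 26 mm high, about 60 g (varies), lying flat and loose on the tray floor, near the open end, -y side, about 10 mm from it. Smooth: it slides on the tray floor once that is tipped about 14 to 20 degrees and runs off freely at 30 to 40. Origin: centre of its underside as built, 33 mm from either end.
- bin: Grey open plastic stock bin, 0.9 kg, loose, empty at the start, to the robot's left or right. 180 mm (x) by 220 mm (y) by 90 mm high, walls and floor 4 mm, inside 172 by 212 mm; a rim makes it 194 by 234 mm near the top. White card on its -x face. Origin: centre of its underside; z up.
- bay_orange: Orange bay for the tray: fixed shallow frame 142 mm (x) by 192 mm (y) by 20 mm high, walls and floor 5 mm, on the rack's 6 mm plate beside the blue bay. Inside 132 by 182 mm: the tray fits with its long side along the bay's y, either way round, with 6 mm to spare each side, its underside then 5 mm above the bay's origin. Origin: centre of underside; z up.
- bay_blue: Blue bay beside it, the same size and the same way round: not for this tray. The two change places between starts; it stays empty.
- spray: Bystander: upright spray can, 60 mm diameter, 180 mm high, loose. Origin: centre of its underside.
- oil: Bystander: upright amber oil bottle, 68 mm diameter, 190 mm high, loose. Origin: centre of its underside.
- damper: Bystander: damper standing on end with red spring coils, foot 68 mm diameter, 195 mm high, loose. Origin: centre of its underside.
There are look-alikes about, which are no part of the job. Of the things that look like the tray, take the one that is farthest to the robot's left at the start. Leave any red look-alike of the clevis3 alone.

How it is judged:
By the outcome, as a careful person would: the job done as asked, in the order asked, and still so for the second after the job is handed in, with the robot touching nothing.
It also fails if it takes over 58 s, if anything falls off the work surface, if the arm or the gripper's body presses on something with over 40 N, if the wrist force passes 120 N, or if a joint passes its speed limit or range.

## Working session

There is one attempt and no reset: what is moved stays moved. The work goes in short steps, Python scripts to look and compute and a tool call to move; the robot and the scene stay as the last step left them, time stands still between calls to the robot, and variables do not carry over. Pictures are saved under pics/ and viewed, about 8 in all and at most 12, crops included, and the job is handed in when it is done.

Besides the shell and the picture viewer there is one more tool, called after ">>>" as name(argument=value, ...), one argument or row to a line, values as JSON. step_arm: Moves the arm, as the interface text tells. Its arguments: {"type":"object","properties":{"commands":{"type":"array","items":{"type":"array"}},"force":{"type":"number"}},"required":["commands"]}

```bash
mkdir -p pics; ls; python3 - <<'E'
from rig import *
import cv2
s=sense();print(s)
for n in("top","side"):
    cv2.imwrite(f"pics/{n}0.png",grab_frame(n));m=camera_model(n);print(n,m)
cv2.imwrite("pics/wrist0.png",grab_frame("wrist"))
E
```

```text
pics
{'clock': 0.0, 'qpos': array([ 1.27857435e+00,  3.53642220e-01,  1.63414762e+00,  3.23803007e-05,
        1.15521299e+00, -2.41123110e-03]), 'qvel': array([ 0.00242664, -0.00016264,  0.00080863,  0.00055351,  0.00087141,
       -0.00092576]), 'joint_efforts': array([-2.92674777e-03, -6.05267715e+01, -3.42070878e+01, -9.54729126e-05,
        9.48868110e-03,  2.79699054e-05]), 'eef_pos': array([178.53848578, 598.70222683, 403.9594506 ]), 'tcp_rot': array([-3.14018256e+00, -3.30058208e-05,  2.85176879e+00]), 'contact_force': array([0.78325102, 0.24890489, 0.46509264]), 'wrist_torque': array([0.0123821 , 0.00373467, 0.00933441]), 'opening': 0.9984530154951698}
top {'fx': 454.3567511369838, 'fy': 454.3567511369838, 'cx': 314.80391296849655, 'cy': 246.17818964047845, 'dist': array([-0.09329195,  0.        ,  0.        ,  0.        ,  0.        ]), 'R': array([[ 4.30586788e-02, -9.99072181e-01, -8.52472181e-04],
       [-9.77767825e-01, -4.19651878e-02, -2.05448297e-01],
       [ 2.05221904e-01,  9.67985209e-03, -9.78667600e-01]]), 't': array([-108.93217612,  540.73612169,  981.44499068])}
side {'fx': 531.1072277969407, 'fy': 531.1072277969407, 'cx': 329.5224441539689, 'cy': 249.41931177213868, 'dist': array([0.00312622, 0.        , 0.        , 0.        , 0.        ]), 'R': array([[ 0.99683234, -0.07867624, -0.0116336 ],
       [-0.06471968, -0.71744055, -0.69360682],
       [ 0.04622396,  0.69216263, -0.72025984]]), 't': array([-543.63462728,    2.11710624, 1405.34574593])}
```

View pics/top0.png

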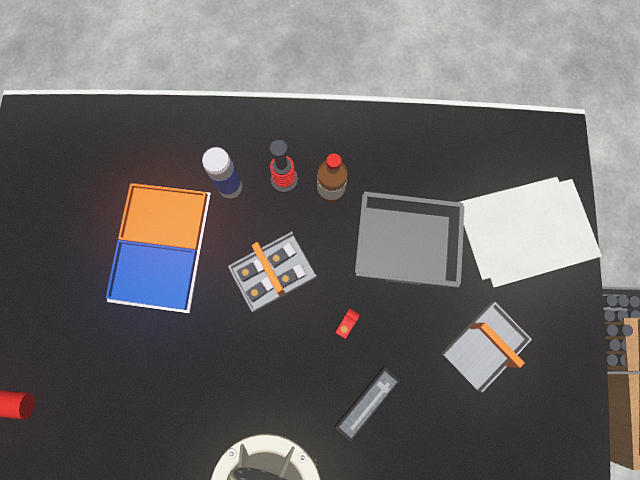

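View pics/side0.png

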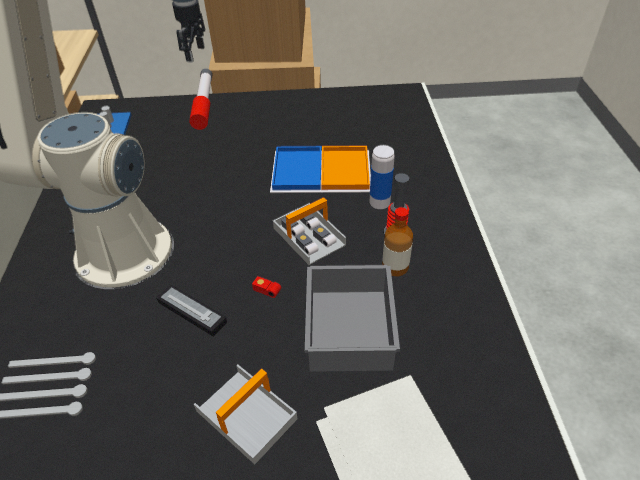

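The top view shows the loaded tray at (272,270). The other tray-like thing is an empty orange-handled tray at (487,347), farther right. The bin is at (410,240), the orange bay at (165,217), the blue bay at (150,275) and the red clevis look-alike at (348,323). The side view agrees: loaded tray at (309,232), empty one at (247,415). I choose the loaded tray, which is the leftmost, and check it in one close crop.

```bash
cat > h.py <<'E'
import numpy as np,cv2
from rig import *
def px(n,P,m=None):
    m=m or camera_model(n);K=np.array([[m['fx'],0,m['cx']],[0,m['fy'],m['cy']],[0,0,1]])
    return cv2.projectPoints(np.array(P,float).reshape(-1,3),cv2.Rodrigues(np.array(m['R']))[0],np.array(m['t'],float),K,np.array(m['dist']))[0].reshape(-1,2)
def ray(n,uv,z,m=None):
    m=m or camera_model(n);K=np.array([[m['fx'],0,m['cx']],[0,m['fy'],m['cy']],[0,0,1]])
    p=cv2.undistortPoints(np.array(uv,float).reshape(-1,1,2),K,np.array(m['dist'])).reshape(-1,2)
    R=np.array(m['R']);d=np.c_[p,np.ones(len(p))]@R;c=-R.T@np.array(m['t'])
    return c+d*((z-c[2])/d[:,2])[:,None]
def mask(im,lo,hi,roi=None):
    k=cv2.inRange(cv2.cvtColor(im,cv2.COLOR_BGR2HSV),np.array(lo),np.array(hi))
    if roi:
        x0,y0,x1,y1=roi;b=np.zeros_like(k);b[y0:y1,x0:x1]=255;k&=b
    return k
def big(k): return max(cv2.findContours(k,cv2.RETR_EXTERNAL,cv2.CHAIN_APPROX_NONE)[0],key=cv2.contourArea)
E
python3 - <<'E'
from h import *
T=cv2.imread("pics/top0.png");S=cv2.imread("pics/side0.png")
a=cv2.resize(T[220:320,220:325],None,fx=4,fy=4,interpolation=2)
b=cv2.resize(S[190:270,262:357],None,fx=4,fy=4,interpolation=2)
h=max(a.shape[0],b.shape[0]);o=np.zeros((h,a.shape[1]+b.shape[1],3),np.uint8);o[:a.shape[0],:a.shape[1]]=a;o[:b.shape[0],a.shape[1]:]=b
cv2.imwrite("pics/crop1.png",o)
def rect(n,im,lo,hi,roi,z):
    c=big(mask(im,lo,hi,roi));bx=cv2.boxPoints(cv2.minAreaRect(c));w=ray(n,bx,z)
    print(n,roi,bx.round(0).tolist(),w[:,:2].round(0).tolist(),'ctr',w.mean(0).round(1),cv2.contourArea(c))
O=((8,150,120),(22,255,255));B=((105,150,80),(125,255,255))
rect("top",T,*O,(225,230,320,310),101);rect("side",S,*O,(270,195,350,262),101)
rect("top",T,*O,(100,170,215,320),26);rect("top",T,*B,(100,170,200,320),26)
# tray outline in top view (rim z=30)
k=mask(T,(0,0,90),(180,60,255),(222,225,325,318))|mask(T,*O,(222,225,325,318));k=cv2.morphologyEx(k,3,np.ones((9,9)))
c=big(k);bx=cv2.boxPoints(cv2.minAreaRect(c));print('tray',bx.round(),ray("top",bx,15)[:,:2].round(0))
# bin
k=mask(T,(0,0,60),(180,50,150),(345,180,470,295));k=cv2.morphologyEx(k,3,np.ones((9,9)))
c=big(k);bx=cv2.boxPoints(cv2.minAreaRect(c));print('bin',bx.round(),ray("top",bx,90)[:,:2].round(0),cv2.approxPolyDP(c,6,True).reshape(-1,2).tolist(),ray("top",cv2.approxPolyDP(c,6,True).reshape(-1,2),90)[:,:2].round(0).tolist())
E
```

```text
top (225, 230, 320, 310) [[250.0, 244.0], [257.0, 241.0], [283.0, 289.0], [277.0, 293.0]] [[533.0, 55.0], [542.0, 41.0], [438.0, -22.0], [430.0, -9.0]] ctr [485.9  16.1 101. ] 320.5
side (270, 195, 350, 262) [[279.0, 219.0], [325.0, 196.0], [334.0, 216.0], [289.0, 238.0]] [[418.0, -25.0], [538.0, 51.0], [557.0, -27.0], [441.0, -97.0]] ctr [488.4 -24.5 101. ] 446.5
top (100, 170, 215, 320) [[118.0, 239.0], [125.0, 181.0], [206.0, 192.0], [198.0, 249.0]] [[549.0, 389.0], [696.0, 390.0], [675.0, 186.0], [532.0, 190.0]] ctr [613.1 288.6  26. ] 4328.0
top (100, 170, 200, 320) [[105.0, 298.0], [114.0, 239.0], [194.0, 250.0], [186.0, 309.0]] [[406.0, 400.0], [549.0, 399.0], [530.0, 199.0], [390.0, 205.0]] ctr [469. 301.  26.] 3688.5
tray [[223. 260.]
 [288. 224.]
 [317. 276.]
 [251. 312.]] [[511. 131.]
 [606. -19.]
 [483. -93.]
 [392.  55.]]
bin [[345. 180.]
 [469. 180.]
 [469. 294.]
 [345. 294.]] [[ 695. -148.]
 [ 709. -435.]
 [ 446. -427.]
 [ 435. -156.]] [[346, 181], [345, 293], [469, 294], [462, 224], [469, 180]] [[693.0, -150.0], [437.0, -156.0], [446.0, -427.0], [603.0, -415.0], [709.0, -435.0]]
```

View pics/crop1.png

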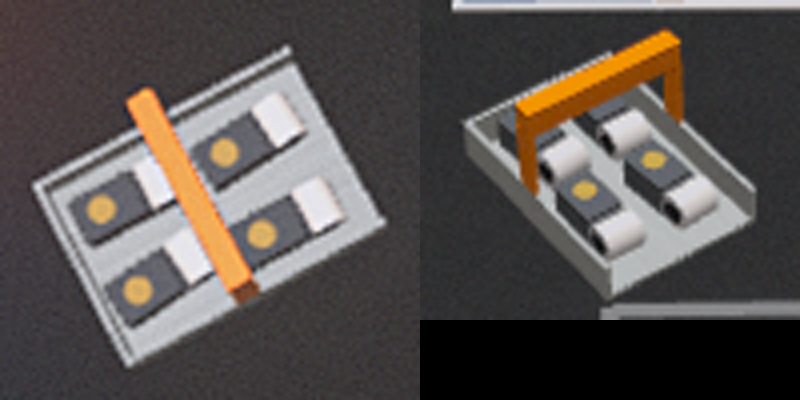

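The crop shows the four clevises, with dark bodies and bright eyes. The side walls and the closed end are at lower left (35,185)-(130,360). The open end is at upper right (290,50)-(385,225) and points to +x/−y, at about −59°. The bar runs (140,95)-(245,295). This is the right tray.

The rows cannot tilt the tool. So I plan to tip the tray by lowering its rear underside onto the bin's +y rim with a light grip, letting the bar turn between the pads.

First I move above the tray to look closely.

>>> step_arm(
  commands=[
    [[-38.4,-39.3,0],0,1],
    [[-38.4,-39.3,0],0,1],
    [[-38.4,-39.3,0],0,1],
    [[-38.4,-39.3,0],0,1],
    [[-38.4,-39.3,0],0,1],
    [[-38.4,-39.3,0],0,1],
    [[-38.4,-39.3,0],0,1],
    [[-38.4,-39.3,0],0,1],
    [[-38.4,-39.3,0],0,1],
    [[-38.4,-39.3,0],0,1],
    [[-38.4,-39.3,0],0,1],
    [[-38.4,-39.3,0],0,1],
  ],
)

```text
clock: 1.65
eef_pos: [492.7, 0.0, 403.7]
tcp_rot: [3.141, 0.002, 2.858]
contact_force: [1.3, 0.1, 0.3]
opening: 1.0
```

>>> step_arm(
  commands=[
    [[0,0,0],0.18,1],
    [[0,0,0],0.18,1],
    [[0,0,0],0.18,1],
    [[0,0,0],0.18,1],
    [[0,0,0],0.18,1],
    [[0,0,0],0.18,1],
    [[0,0,0],0.18,1],
    [[0,0,0],0.18,1],
    [[0,0,0],0.18,1],
    [[0,0,0],0.18,1],
    [[0,0,0],0.18,1],
    [[0,0,0],0.18,1],
    [[0,0,0],0.14,1],
    [[0,0,0],0,1],
  ],
)

```text
clock: 3.4
eef_pos: [492.7, -4.7, 401.0]
tcp_rot: [-3.141, 0.003, 0.478]
contact_force: [-0.4, 0.5, -0.2]
opening: 1.003
```

```bash
python3 - <<'E'
from h import *
s=sense();print(s['clock'],s['eef_pos'],s['tcp_rot'],s['qpos'])
m=camera_model("wrist");im=grab_frame("wrist");cv2.imwrite("pics/wrist1.png",im);np.save("wm1.npy",m,allow_pickle=True)
print(px("wrist",[[486,16,101],[486,16,0],[575,-290,90],[613,289,26]],m).round())
T=cv2.imread("pics/top0.png")
cv2.imwrite("pics/bin.png",cv2.resize(T[130:300,320:475],None,fx=3.4,fy=3.4,interpolation=2))
E
```

```text
3.4 [492.7352511   -4.71697908 400.99717644] [-3.14069385e+00  2.94790328e-03  4.77812372e-01] [-1.24124261e-02  1.50946773e-01  1.91253681e+00 -6.74223479e-04
  1.08113306e+00  1.08089086e+00]
[[289. 225.]
 [296. 198.]
 [642. 288.]
 [ 72. -72.]]
```

View pics/wrist1.png

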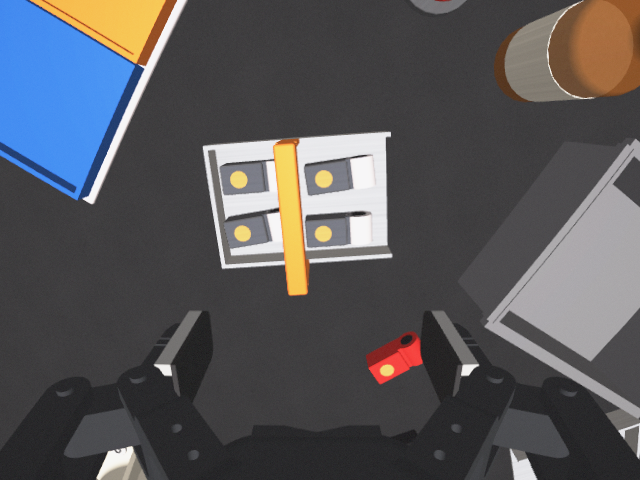

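View pics/bin.png

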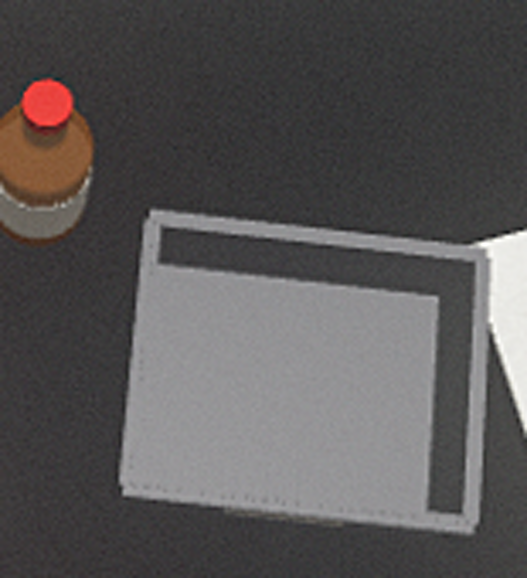

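The wrist view shows the bar top from (288,143) to (297,293) and the open end at x≈389. The red look-alike at (392,360) is clear of the fingers. In the bin crop the rim corners are at (150,210), (489,250), (474,531) and (121,490), with the oil bottle at upper left.

```bash
python3 - <<'E'
from h import *
m=np.load("wm1.npy",allow_pickle=True).item();im=cv2.imread("pics/wrist1.png")
k=mask(im,(14,120,200),(30,255,255),(260,130,330,305));c=big(k)
bx=cv2.boxPoints(cv2.minAreaRect(c));w=ray("wrist",bx,101,m);print(bx.round(),w[:,:2].round(1),'c',w.mean(0)[:2])
e=sorted([np.linalg.norm(w[1]-w[0]),np.linalg.norm(w[2]-w[1])]);print(e)
d=w[2]-w[1] if np.linalg.norm(w[2]-w[1])>np.linalg.norm(w[1]-w[0]) else w[1]-w[0];print('ang',np.degrees(np.arctan2(d[1],d[0])))
t=np.array([[206,147],[388,133],[390,256],[224,266]]);print('tray rim',ray("wrist",t,30,m)[:,:2].round(1))
b=np.array([[150,210],[489,250],[474,531],[121,490]])/3.4+[320,130];w=ray("top",b,90)[:,:2];print('bin',w.round(1),w.mean(0))
for a in range(4):
    v=w[(a+1)%4]-w[a];print(np.linalg.norm(v).round(1),np.degrees(np.arctan2(v[1],v[0])).round(1))
print('caps oil,damper,spray', ray("top",[[334,160]],190),ray("top",[[278,148]],195),ray("top",[[216,160]],180))
E
```

```text
[[273. 145.]
 [294. 143.]
 [309. 293.]
 [288. 295.]] [[533.4  52.5]
 [541.6  39.9]
 [441.8 -23.2]
 [432.3  -9.1]] c [487.27728711  15.00909321]
[np.float64(14.958559712542002), np.float64(118.05324463335911)]
ang -147.6763327932849
tray rim [[496.7 111. ]
 [582.5 -29.1]
 [482.4 -90.7]
 [397.1  51. ]]
bin [[ 668.7 -192.3]
 [ 651.5 -420.6]
 [ 462.  -406. ]
 [ 479.4 -177.5]] [ 565.39421403 -299.12266325]
229.0 -94.3
190.0 175.6
229.2 85.6
189.9 -4.5
caps oil,damper,spray [[ 700.84629117 -118.80496734  190.        ]] [[720.57180381  -1.67186238 195.        ]] [[695.26912549 129.02937724 180.        ]]
```

>>> step_arm(
  commands=[
    [[0,0,0],-0.08,1],
    [[6,-20,0],0,1],
    [[0,0,30],0,1],
    [[0,0,30],0,1],
    [[0,0,20],0,1],
    [[0,0,0],0,1],
    [[0,0,0],0,1],
  ],
)

```text
clock: 4.32
eef_pos: [487.3, 16.0, 320.1]
tcp_rot: [-3.142, 0.001, 0.585]
contact_force: [0.3, -0.6, -0.8]
opening: 0.997
```

>>> step_arm(
  commands=[
    [[0,1,25],0.02,1],
    [[0,0,25],0,1],
    [[0,0,20],0,1],
    [[0,0,3],0,1],
    [[0,0,0],0,0.3],
    [[0,0,0],0,0.0],
    [[0,0,0],0,0.0],
    [[0,0,0],0,0.0],
    [[0,0,0],0,0.0],
    [[0,0,0],0,0.0],
  ],
  force=60,
)

```text
clock: 5.58
eef_pos: [491.8, 15.2, 253.4]
tcp_rot: [3.135, -0.011, 0.568]
contact_force: [0.8, 0.1, -2.4]
opening: 0.175
```

>>> step_arm(
  commands=[
    [[0,0,-4],0,0],
    [[0,0,-8],0,0],
    [[0,0,-12],0,0],
    [[0,0,-16],0,0],
    [[0,0,-16],0,0],
    [[0,0,-16],0,0],
    [[0,0,-16],0,0],
    [[0,0,-16],0,0],
    [[0,0,-12],0,0],
    [[0,0,-6],0,0],
    [[0,0,0],0,0],
  ],
)

```text
clock: 6.95
eef_pos: [488.2, 15.0, 383.4]
tcp_rot: [3.136, -0.009, 0.568]
contact_force: [0.1, -0.9, -7.3]
opening: 0.174
```

```bash
python3 - <<'E'
from h import *
print(sense()['eef_pos'],sense()['tcp_rot'])
a=grab_frame("wrist");b=grab_frame("side");cv2.imwrite("pics/lift.png",np.hstack([cv2.resize(a,(400,300)),cv2.resize(b[100:400,200:600],(400,300))]))
E
```

```text
[488.23836246  15.04335482 383.36346921] [ 3.13581682 -0.00888309  0.56830896]
```

View pics/lift.png

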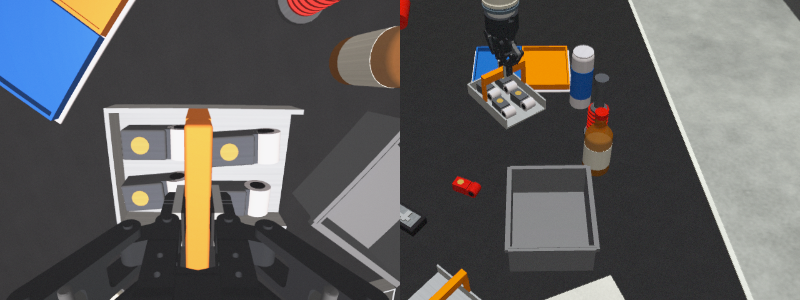

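The lifted view shows the tray level in the grip with all four clevises in place, at (150,145), (235,150), (150,195) and (250,200). Next I turn it to line up with the bin's long axis and carry it over.

>>> step_arm(
  commands=[
    [[0,0,0],0.05,0],
    [[0,0,0],0.1,0],
    [[0,0,0],0.12,0],
    [[0,0,0],0.12,0],
    [[0,0,0],0.12,0],
    [[0,0,0],0.07,0],
    [[0,0,0],0.03,0],
    [[4,9,0],0,0],
    [[7,19,0],0,0],
    [[11,28,0],0,0],
    [[13,33,0],0,0],
    [[13,33,0],0,0],
    [[13,33,0],0,0],
    [[12,32,0],0,0],
    [[9,24,0],0,0],
    [[6,17,0],0,0],
    [[4,10,0],0,0],
    [[2,5,0],0,0],
    [[0,0,0],0,0],
  ],
)

```text
clock: 9.43
eef_pos: [569.9, -245.5, 374.5]
tcp_rot: [3.141, 0.004, -0.048]
contact_force: [-0.5, 0.2, -5.9]
opening: 0.173
```

```bash
python3 - <<'E'
from h import *
print(sense()['eef_pos'],sense()['tcp_rot'])
a=grab_frame("wrist");b=grab_frame("side");cv2.imwrite("pics/over.png",np.hstack([cv2.resize(a,(400,300)),cv2.resize(b[150:390,220:540],(400,300))]))
E
```

```text
[ 569.88160437 -245.50634023  374.49073188] [ 3.14099046  0.00355552 -0.0476878 ]
```

View pics/over.png

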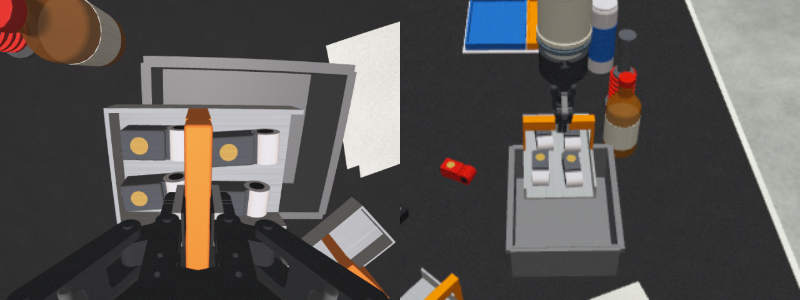

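The tray's closed end overhangs the bin's +y rim, and the loaded floor lies inside the bin outline, 26 mm from each side wall. I lighten the grip, lower onto the rim and start tipping in small steps.

>>> step_arm(
  commands=[
    [[0,0,8],0.03,0],
    [[0,0,10],0,0],
    [[0,0,8],0,0],
    [[0,0,3],0,0],
    [[0,2,3],0,0],
    [[0,3,4],0,0],
    [[0,3,4],0,0],
  ],
  force=20,
)

```text
clock: 10.4
eef_pos: [570.0, -251.6, 339.1]
tcp_rot: [-3.14, -0.001, -0.079]
contact_force: [-3.8, 3.8, 15.0]
opening: 0.175
```

>>> step_arm(
  commands=[
    [[0,3,4],0,0],
    [[0,3,4],0,0],
    [[0,3,4],0,0],
  ],
)

```text
clock: 10.78
eef_pos: [571.1, -259.1, 336.4]
tcp_rot: [-3.134, -0.01, -0.08]
contact_force: [-7.1, 7.5, 22.0]
opening: 0.172
```

```bash
python3 - <<'E'
from h import *
s=sense();print(s['eef_pos'],s['tcp_rot'],s['wrist_torque'],s['contact_force'])
a=grab_frame("wrist");b=grab_frame("side");cv2.imwrite("pics/tip1.png",np.hstack([cv2.resize(a,(400,300)),cv2.resize(b[200:360,280:493],(400,300))]))
E
```

```text
[ 571.14129216 -259.11537475  336.36907892] [-3.13396441 -0.0096602  -0.08033638] [3.54545151 0.71913847 0.46869093] [-7.05798105  7.51832176 21.97677606]
```

View pics/tip1.png

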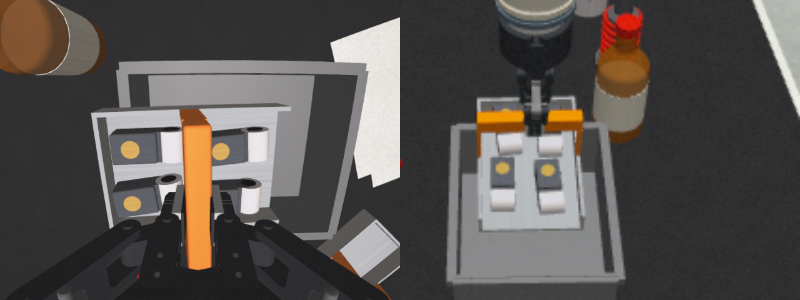

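The wrist view shows the clevises still in place and the tray barely tilted, with the rim bearing its rear. The force is 22 N up. The clamp does not yield at 20 N, so I let the bar turn by opening the jaws slightly while following the arc about the rim.

>>> step_arm(
  commands=[
    [[0,2,2],0,0.2],
    [[0,4,3],0,0.215],
  ],
)

```text
clock: 11.12
eef_pos: [571.3, -265.1, 333.3]
tcp_rot: [-3.134, -0.013, -0.08]
contact_force: [-1.3, 1.5, -1.7]
opening: 0.214
```

>>> step_arm(
  commands=[
    [[0,5,4],0,0.225],
    [[0,6,5],0,0.236],
    [[0,4,4],0,0.245],
    [[0,3,4],0,0.253],
  ],
)

```text
clock: 11.62
eef_pos: [570.2, -284.8, 314.6]
tcp_rot: [-3.134, -0.013, -0.081]
contact_force: [-0.4, 1.1, 1.8]
opening: 0.253
```

```bash
python3 - <<'E'
from h import *
s=sense();print(s['eef_pos'],s['tcp_rot'],s['wrist_torque'],s['contact_force'])
a=grab_frame("wrist");b=grab_frame("side");cv2.imwrite("pics/tip2.png",np.hstack([cv2.resize(a,(400,300)),cv2.resize(b[200:360,280:493],(400,300))]))
E
```

```text
[ 570.16552027 -284.78762828  314.5998852 ] [-3.1336244  -0.01296768 -0.08119299] [0.62267724 0.00353398 0.03185772] [-0.44483386  1.0658383   1.77444013]
```

View pics/tip2.png

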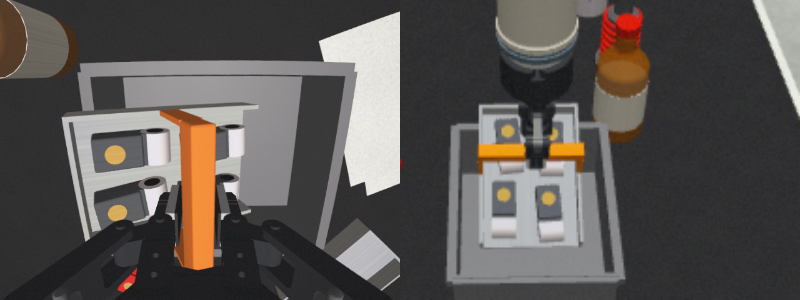

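The tray is now tilted about 20°, with the clevises still on it: the rear pair shows at (125,150) and (130,200), and the front pair behind the bar. The controlled tipping works, so I continue to 28–30°.

>>> step_arm(
  commands=[
    [[0,2,4],0,0.26],
    [[0,2,4],0,0.267],
    [[0,2,3],0,0.275],
    [[0,1,2],0,0.28],
    [[0,0,0],0,0.28],
    [[0,0,0],0,0.28],
    [[0,0,0],0,0.28],
  ],
)

```text
clock: 12.6
eef_pos: [569.8, -292.3, 300.6]
tcp_rot: [-3.135, -0.013, -0.081]
contact_force: [-1.0, -0.3, -1.0]
opening: 0.28
```

```bash
python3 - <<'E'
from h import *
s=sense();print(s['eef_pos'],s['tcp_rot'],s['wrist_torque'],s['contact_force'])
a=grab_frame("wrist");b=grab_frame("side");cv2.imwrite("pics/tip3.png",np.hstack([cv2.resize(a,(400,300)),cv2.resize(b[200:360,280:493],(400,300))]))
E
```

```text
[ 569.79719846 -292.29752081  300.57309775] [-3.13473651 -0.01307619 -0.08072603] [ 0.13932398  0.03401021 -0.00825573] [-1.03692619 -0.3116051  -1.02178874]
```

View pics/tip3.png

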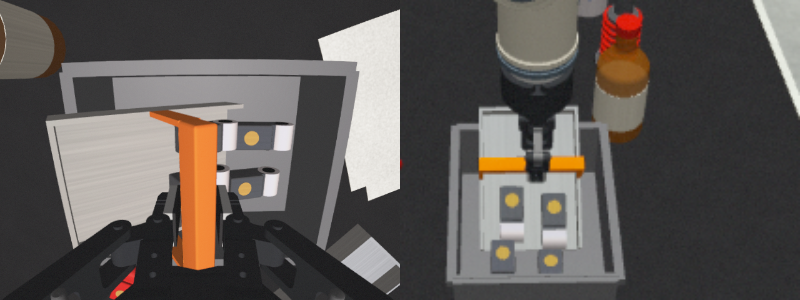

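The front pair now lies on the bin floor. The rear pair rests half off the lip at (512,200) and (553,210), held back by the front pair. I draw the tilted tray back up-slope along the rim so the lip rises and the rear pair comes off.

>>> step_arm(
  commands=[
    [[0,-4,-2.5],0,0.278],
    [[0,-5,-3],0,0.278],
    [[0,-6,-3.5],0,0.278],
    [[0,-6,-3.5],0,0.278],
    [[0,-6,-3.5],0,0.28],
    [[0,0,0],0,0.28],
    [[0,0,0],0,0.28],
  ],
)

```text
clock: 13.58
eef_pos: [573.0, -270.8, 321.8]
tcp_rot: [3.132, -0.023, -0.078]
contact_force: [0.1, -2.0, -1.3]
opening: 0.28
```

```bash
cat > chk.py <<'E'
from h import *
import sys
s=sense();print(s['eef_pos'],s['tcp_rot'],s['contact_force'],s['opening'])
b=grab_frame("side");cv2.imwrite("pics/%s.png"%sys.argv[1],b)
t=grab_frame("top");cv2.imwrite("pics/%s_t.png"%sys.argv[1],t)
# yellow discs of clevises in side & bar box
for n,im,roi in(("side",b,(290,225,410,370)),("top",t,(340,180,475,295))):
  for nm,lo,hi in(("disc",(16,70,110),(30,255,255)),("bar",(5,170,120),(15,255,255)),("dark",(100,10,40),(130,120,110))):
    N,_,st,ce=cv2.connectedComponentsWithStats(mask(im,lo,hi,roi))
    print(n,nm,[(ce[i].round().astype(int).tolist(),int(st[i,4])) for i in range(1,N) if st[i,4]>7])
E
python3 chk.py c1
```

```text
[ 572.96964313 -270.81408512  321.77153977] [ 3.13176714 -0.0229124  -0.07814752] [ 0.13504227 -1.9550736  -1.29701961] 0.2799861186289586
side disc [([408, 232], 18), ([397, 237], 130), ([335, 274], 166), ([370, 273], 124), ([343, 322], 45), ([364, 321], 44), ([334, 335], 21)]
side bar [([398, 232], 180), ([393, 241], 19), ([372, 278], 55), ([333, 279], 67)]
side dark [([301, 226], 13), ([309, 227], 15), ([314, 230], 30), ([348, 229], 62), ([362, 227], 30), ([378, 230], 52), ([294, 232], 37), ([328, 232], 15), ([304, 235], 40), ([322, 239], 23), ([378, 238], 12), ([298, 238], 8), ([316, 239], 9), ([331, 241], 12), ([292, 240], 12), ([312, 241], 9), ([293, 250], 40), ([305, 246], 25), ([330, 245], 10), ([299, 246], 9), ([314, 247], 10), ([341, 247], 10), ([348, 250], 22), ([362, 247], 17), ([380, 248], 27), ([329, 249], 13), ([358, 253], 11), ([316, 256], 18), ([303, 260], 21), ([349, 261], 9), ([304, 264], 9), ([359, 266], 16), ([296, 274], 66), ([350, 268], 14), ([395, 282], 20), ([407, 278], 9), ([400, 281], 8), ([408, 283], 8), ([402, 287], 9), ([302, 290], 12), ([386, 297], 14), ([300, 296], 20), ([403, 301], 18), ([294, 304], 32), ([387, 306], 25), ([404, 312], 45), ([292, 313], 9), ([360, 319], 20), ([369, 320], 27), ([400, 318], 10), ([299, 318], 13), ([347, 321], 21), ([298, 322], 8), ([292, 329], 9), ([367, 327], 8), ([403, 330], 49), ([344, 330], 42), ([360, 334], 58), ([299, 340], 52), ([400, 338], 8), ([291, 340], 8), ([405, 341], 13), ([391, 342], 12), ([331, 344], 9), ([399, 352], 24), ([303, 351], 8), ([329, 355], 9), ([403, 356], 20), ([299, 361], 49), ([404, 362], 8), ([302, 367], 14), ([402, 366], 8)]
top disc []
top bar []
top dark [([393, 223], 110), ([407, 225], 15), ([455, 239], 10), ([464, 262], 51)]
```

```bash
python3 - <<'E'
from h import *
a=grab_frame("wrist");b=cv2.imread("pics/c1.png");t=cv2.imread("pics/c1_t.png")
R=lambda i:cv2.resize(i,(400,300),interpolation=2)
cv2.imwrite("pics/c1m.png",np.vstack([np.hstack([R(a),R(b[255:375,280:440])]),np.hstack([R(t[170:300,320:493]),R(a[120:360,240:560])])]))
E
```

```text
(no output)
```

View pics/c1m.png

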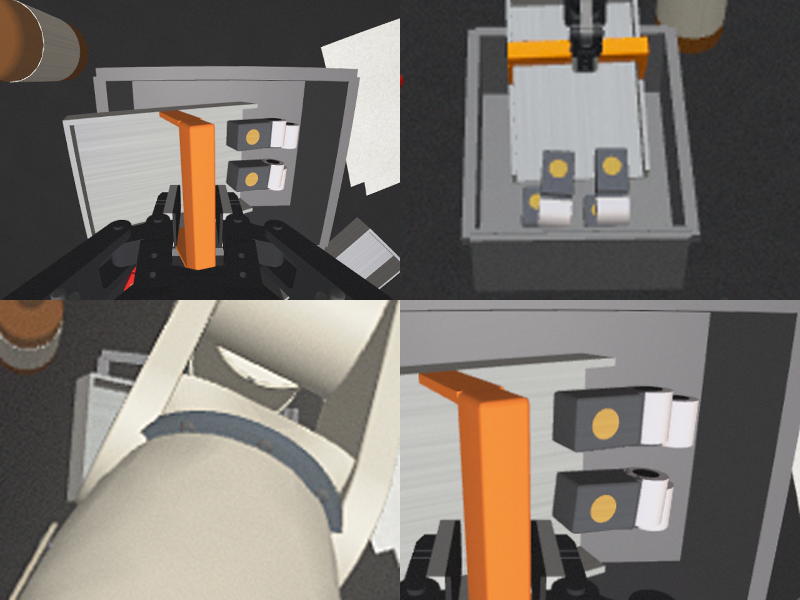

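The rear pair is stacked on the front pair, with tails still about 15–20 mm over the lip (wrist zoom (560,420) and (560,500), lip edge x≈585). I retract further along the same slope.

>>> step_arm(
  commands=[
    [[0,-4,-2.2],0,0.278],
    [[0,-5,-2.7],0,0.278],
    [[0,-5,-2.7],0,0.278],
    [[0,-5,-2.7],0,0.278],
    [[0,-5,-2.7],0,0.278],
    [[0,0,0],0,0.278],
  ],
)

```text
clock: 14.48
eef_pos: [575.5, -250.5, 338.4]
tcp_rot: [3.121, -0.029, -0.077]
contact_force: [-0.8, -1.5, -0.9]
opening: 0.278
```

```bash
python3 chk.py c2 | grep -v dark; python3 - <<'E'
from h import *
b=cv2.imread("pics/c2.png");a=grab_frame("wrist");cv2.imwrite("pics/c2w.png",a)
for nm,lo,hi in(("disc",(16,70,110),(30,255,255)),("dark",(100,10,40),(140,120,130))):
    N,_,st,ce=cv2.connectedComponentsWithStats(mask(a,lo,hi,(340,80,560,400)));print(nm,[(ce[i].round().astype(int).tolist(),st[i,:5].tolist()) for i in range(1,N) if st[i,4]>60])
g=cv2.cvtColor(a,cv2.COLOR_BGR2GRAY)
for r in (214,225,280):print(r,g[r,340:500:4].tolist())
E
```

```text
[ 575.50767485 -250.52699759  338.38357611] [ 3.12092196 -0.02863204 -0.07699092] [-0.81958168 -1.52849773 -0.85873724] 0.27785371318897406
side disc [([399, 237], 147), ([370, 261], 112), ([336, 263], 152), ([371, 327], 49), ([355, 332], 41), ([335, 335], 36), ([358, 338], 13)]
side bar [([397, 233], 212), ([334, 269], 119), ([371, 268], 102)]
top disc []
top bar []
disc [([468, 189], [465, 177, 8, 25, 157]), ([430, 216], [423, 212, 19, 11, 118]), ([457, 236], [452, 226, 11, 20, 89]), ([421, 282], [418, 274, 8, 17, 107])]
dark [([460, 187], [457, 167, 5, 41, 124]), ([455, 220], [443, 213, 21, 18, 187]), ([432, 282], [418, 267, 29, 31, 635]), ([431, 390], [403, 369, 61, 31, 816])]
214 [143, 200, 200, 197, 199, 198, 198, 200, 197, 199, 196, 197, 195, 198, 196, 196, 197, 196, 196, 195, 165, 132, 176, 178, 177, 124, 81, 82, 83, 41, 40, 45, 63, 90, 180, 208, 227, 72, 59, 56]
225 [139, 198, 196, 197, 193, 193, 190, 194, 193, 195, 195, 198, 196, 200, 201, 200, 198, 199, 196, 194, 105, 82, 82, 86, 83, 84, 86, 69, 69, 86, 97, 217, 229, 233, 233, 231, 218, 56, 61, 59]
280 [160, 198, 195, 195, 193, 192, 190, 191, 190, 192, 195, 194, 196, 195, 195, 193, 190, 185, 180, 183, 178, 174, 98, 100, 99, 99, 95, 224, 232, 233, 232, 228, 142, 136, 137, 57, 57, 58, 60, 57]
```

All four clevises now lie beyond the lip inside the bin (side discs at (371,327), (355,332), (335,335) and (358,338)), and the tray floor reads clear. I firm up the grip while rising.

>>> step_arm(
  commands=[
    [[0,0,-2],0,0.25],
    [[0,0,-5],0,0.2],
    [[0,0,-8],0,0],
    [[0,0,-12],0,0],
    [[0,0,-16],0,0],
    [[0,0,-20],0,0],
    [[0,0,-20],0,0],
    [[0,0,-20],0,0],
    [[0,0,0],0,0],
  ],
  force=60,
)

```text
clock: 15.75
eef_pos: [572.1, -247.2, 447.6]
tcp_rot: [3.124, -0.027, -0.078]
contact_force: [-0.9, 0.4, -3.3]
opening: 0.171
```

```bash
python3 chk.py c3 | grep -v dark; python3 - <<'E'
from h import *
m=camera_model("wrist");a=grab_frame("wrist");cv2.imwrite("pics/c3w.png",a)
for nm,lo,hi in(("disc",(16,70,110),(30,255,255)),("bar",(5,150,120),(30,255,255))):
    N,_,st,ce=cv2.connectedComponentsWithStats(mask(a,lo,hi));print(nm,[(ce[i].round().astype(int).tolist(),st[i,:5].tolist()) for i in range(1,N) if st[i,4]>60])
b=cv2.imread("pics/lift.png");
N,_,st,ce=cv2.connectedComponentsWithStats(mask(cv2.resize(b[:,:400],(640,480)),(5,150,120),(30,255,255)));print("ref bar",[(ce[i].round().astype(int).tolist(),st[i,:5].tolist()) for i in range(1,N) if st[i,4]>600])
E
```

```text
[ 572.10904471 -247.23791531  447.62121593] [ 3.12401949 -0.02696932 -0.07756132] [-0.8790378   0.35065311 -3.33993653] 0.170593548121289
side disc [([332, 225], 40), ([370, 225], 21), ([407, 230], 9), ([399, 237], 141), ([352, 331], 33), ([336, 336], 38), ([360, 338], 38)]
side bar [([396, 233], 195), ([332, 231], 179), ([372, 231], 158)]
top disc []
top bar []
disc [([314, 253], [299, 202, 35, 138, 3127])]
bar [([142, 79], [100, 35, 71, 87, 3500]), ([316, 300], [294, 175, 44, 257, 9888]), ([534, 393], [486, 343, 97, 94, 1871])]
ref bar [([152, 19], [86, 0, 118, 58, 3575]), ([632, 93], [620, 52, 20, 81, 1061]), ([316, 300], [294, 174, 47, 259, 10437])]
```

The bar is squared up in the jaws (opening 0.171) and the wrist carries 3.3 N, which matches the empty tray. Now I carry it to the bay, keeping to the −x side of the spray can.

>>> step_arm(
  commands=[
    [[-15,-10,-4],0,0],
    [[-25,-20,-4],0,0],
    [[-25,-35,-2],0,0],
    [[-20,-40,0],0,0],
    [[-10,-45,0],0,0],
    [[-6,-45,0],0,0],
    [[-6,-45,0],0,0],
    [[-6,-45,0],0,0],
    [[-6,-45,0],0,0],
    [[-6,-45,0],0,0],
    [[-4,-45,0],0,0],
    [[-2,-40,0],0,0],
    [[-2,-30,0],0,0],
    [[0,-20,0],0,0],
    [[0,-10,0],0,0],
    [[0,0,0],0,0],
  ],
)

```text
clock: 17.9
eef_pos: [459.8, 298.7, 436.0]
tcp_rot: [3.124, -0.004, -0.079]
contact_force: [-0.9, -0.5, -3.3]
opening: 0.171
```

```bash
python3 - <<'E'
from h import *
s=sense();print(s['eef_pos'],s['tcp_rot'],s['qpos'][5])
m=camera_model("wrist");a=grab_frame("wrist");cv2.imwrite("pics/bay.png",a);np.save("wm2.npy",m,allow_pickle=True)
print('pred corners',px("wrist",[[684,385,26],[684,193,26],[542,193,26],[542,385,26]],m).round().tolist())
for nm,lo,hi in(("or",(5,150,90),(30,255,255)),("bl",(100,150,60),(125,255,255))):
    for c in cv2.findContours(mask(a,lo,hi),cv2.RETR_EXTERNAL,cv2.CHAIN_APPROX_NONE)[0]:
        if cv2.contourArea(c)>1500:
            p=cv2.approxPolyDP(c,5,True).reshape(-1,2);print(nm,cv2.contourArea(c),p.tolist(),ray("wrist",p,26,m)[:,:2].round().tolist())
E
```

```text
[459.82675056 298.72699457 435.95613043] [ 3.12363525 -0.00409291 -0.07856568] 2.234865967551736
pred corners [[194.0, -31.0], [405.0, -49.0], [409.0, 112.0], [216.0, 128.0]]
or 9690.0 [[296, 174], [299, 427], [317, 432], [334, 428], [337, 200], [321, 174]] [[490.0, 310.0], [160.0, 338.0], [149.0, 315.0], [153.0, 292.0], [459.0, 270.0], [488.0, 284.0]]
or 23442.5 [[206, 0], [213, 118], [404, 119], [411, 0]] [[657.0, 377.0], [552.0, 386.0], [535.0, 198.0], [642.0, 189.0]]
bl 8120.5 [[212, 124], [216, 168], [401, 167], [404, 123], [324, 123], [315, 131], [311, 124], [310, 134], [307, 126], [305, 133], [294, 130], [294, 123]] [[546.0, 388.0], [503.0, 391.0], [488.0, 202.0], [532.0, 198.0], [537.0, 278.0], [531.0, 287.0], [538.0, 290.0], [528.0, 292.0], [536.0, 295.0], [529.0, 297.0], [533.0, 308.0], [540.0, 307.0]]
```

```bash
python3 - <<'E'
from h import *
T=cv2.imread("pics/top0.png")
c=big(mask(T,(5,130,60),(30,255,255),(100,170,215,260)));p=c.reshape(-1,2).astype(float);w=ray("top",p,26)[:,:2]
r=cv2.minAreaRect(w.astype(np.float32));print(r, cv2.boxPoints(r).round(1).tolist())
a=cv2.imread("pics/bay.png");m=np.load("wm2.npy",allow_pickle=True).item()
c=max(cv2.findContours(mask(a,(5,150,90),(30,255,255),(150,0,450,125)),cv2.RETR_EXTERNAL,cv2.CHAIN_APPROX_NONE)[0],key=cv2.contourArea).reshape(-1,2)
w=ray("wrist",c,26,m)[:,:2]
ex=np.array([np.cos(-.088),np.sin(-.088)]);ey=np.array([-ex[1],ex[0]])
q=w@np.c_[ex,ey];print('near u',np.percentile(q[:,0],[0,2,5]),'v',np.percentile(q[:,1],[0,5,95,100]))
s0=q[(c[:,1]>10)]
L=s0[s0[:,1]<s0[:,1].min()+12];H=s0[s0[:,1]>s0[:,1].max()-12]
for k in(L,H):print(np.polyfit(k[:,0],k[:,1],1),k[:,1].mean())
E
```

```text
((612.6434936523438, 285.78179931640625), (199.01937866210938, 144.170166015625), 85.02101135253906) [[532.2000122070312, 192.89999389648438], [675.7999877929688, 180.39999389648438], [693.0999755859375, 378.70001220703125], [549.5, 391.20001220703125]]
near u [515.41970576 515.42262335 515.43688503] v [243.67842871 244.20565314 433.93941765 434.57404729]
[-2.41507864e-02  2.58511366e+02] 244.9583158002965
[3.00202540e-02 4.16355001e+02] 433.17540456686305
```

The bay centre comes out at (613.5,286.3) from the wrist camera and (612.6,285.8) from the top camera, with yaw −0.088. I move over it and lower partway.

>>> step_arm(
  commands=[
    [[12,-1,0],0.01,0],
    [[25,-1,0],0,0],
    [[33,-2,0],0,0],
    [[33,-2,0],0,0],
    [[25,-1,0],0,0],
    [[14,-1,0],0,0],
    [[6,0,0],0,0],
    [[0,0,20],0,0],
    [[0,0,30],0,0],
    [[0,0,30],0,0],
    [[0,0,20],0,0],
    [[0,0,8],0,0],
    [[0,0,0],0,0],
  ],
)

```text
clock: 19.58
eef_pos: [612.2, 283.4, 320.3]
tcp_rot: [3.12, 0.0, -0.097]
contact_force: [-1.2, 0.4, -4.0]
opening: 0.172
```

```bash
python3 - <<'E'
from h import *
s=sense();print(s['eef_pos'],s['tcp_rot'],s['contact_force'])
m=camera_model("wrist");a=grab_frame("wrist");cv2.imwrite("pics/hov.png",a);np.save("wm3.npy",m,allow_pickle=True);b=grab_frame("side");cv2.imwrite("pics/hovs.png",b)
z=s['eef_pos'][2]-253.4
# tray bottom/top rim: gray mask contour
k=mask(a,(0,0,120),(180,45,255),(60,60,560,330));c=big(cv2.morphologyEx(k,3,np.ones((5,5))));p=cv2.approxPolyDP(c,6,True).reshape(-1,2)
print('tray gray',z,p.tolist(),ray("wrist",p,z+30,m)[:,:2].round().tolist())
for c in cv2.findContours(mask(a,(5,150,70),(30,255,255)),cv2.RETR_EXTERNAL,cv2.CHAIN_APPROX_NONE)[0]:
    if cv2.contourArea(c)>400:
        p=cv2.approxPolyDP(c,5,True).reshape(-1,2);print('or',p.tolist(),ray("wrist",p,26,m)[:,:2].round().tolist())
E
```

```text
[612.18599448 283.39250776 320.28252703] [ 3.11982350e+00  7.28200902e-05 -9.65476243e-02] [-1.17561906  0.40559311 -3.96495491]
tray gray 66.88252702994643 [[158, 176], [177, 329], [184, 323], [168, 183], [181, 187], [197, 329], [260, 329], [271, 306], [295, 295], [292, 173]] [[672.0, 356.0], [581.0, 366.0], [585.0, 361.0], [668.0, 351.0], [665.0, 345.0], [580.0, 354.0], [576.0, 316.0], [591.0, 307.0], [596.0, 293.0], [666.0, 286.0]]
or [[295, 174], [301, 429], [333, 428], [337, 200], [321, 174]] [[656.0, 288.0], [424.0, 310.0], [421.0, 280.0], [634.0, 260.0], [654.0, 270.0]]
or [[438, 131], [163, 138], [168, 172], [435, 167]] [[676.0, 185.0], [691.0, 376.0], [667.0, 378.0], [651.0, 188.0]]
```

```bash
python3 - <<'E'
from h import *
b=cv2.imread("pics/hovs.png");a=cv2.imread("pics/hov.png");m=np.load("wm3.npy",allow_pickle=True).item()
print('bar far end, wrist @168',ray("wrist",[[295,174],[321,174],[308,174]],168,m)[:,:2].round(1).tolist())
print('predict side: bar centre',px("side",[[610,281,168],[550,287,168],[670,275,168]]).round().tolist(),'tray corners', px("side",[[545,195,67],[545,195,97],[665,183,67]]).round().tolist())
for c in cv2.findContours(mask(b,(5,130,70),(30,255,255),(230,90,400,200)),cv2.RETR_EXTERNAL,cv2.CHAIN_APPROX_NONE)[0]:
    if cv2.contourArea(c)>60: print(cv2.contourArea(c),cv2.approxPolyDP(c,2,True).reshape(-1,2).tolist())
h=np.hstack([cv2.resize(a,(400,300)),cv2.resize(b[80:230,240:440],(400,300),interpolation=2)]);cv2.imwrite("pics/hovm.png",h)
E
```

```text
bar far end, wrist @168 [[674.8, 281.1], [673.9, 272.7], [674.4, 276.9]]
predict side: bar centre [[344.0, 124.0], [323.0, 124.0], [365.0, 124.0]] tray corners [[324.0, 173.0], [324.0, 164.0], [366.0, 173.0]]
889.5 [[362, 125], [349, 125], [348, 134], [362, 135], [363, 174], [322, 175], [322, 189], [369, 187], [367, 148], [362, 144]]
165.5 [[339, 125], [322, 125], [322, 147], [322, 135], [341, 134]]
```

```bash
python3 - <<'E'
from h import *
m=np.load("wm3.npy",allow_pickle=True).item()
print('bar top corner',ray("wrist",[[337,200]],168,m).round(1), 'rim far edge',ray("wrist",[[158,176],[292,173]],97,m).round(1).tolist())
print('bay near corners side',px("side",[[533.9,196.6,26],[675.3,184.2,26],[533.9,196.6,6],[675.3,184.2,6]]).round(1).tolist())
S=cv2.imread("pics/side0.png");c=big(mask(S,(5,130,70),(30,255,255),(300,130,380,200)));print(cv2.approxPolyDP(c,3,True).reshape(-1,2).tolist())
b=cv2.imread("pics/hovs.png")
k=mask(b,(0,0,120),(180,45,255),(300,120,400,185));N,_,st,ce=cv2.connectedComponentsWithStats(k);print(st[st[:,4]>40].tolist())
for r in range(150,190,4): print(r,''.join('O' if mask(b,(5,130,70),(30,255,255))[r,x] else 'g' if b[r,x].max()-b[r,x].min()<30 and b[r,x].max()>110 else '.' for x in range(310,382)))
E
```

```text
bar top corner [[664.8 268.2 168. ]] rim far edge [[672.0, 355.9, 97.0], [666.0, 286.1, 97.0]]
bay near corners side [[320.2, 183.7], [369.0, 183.5], [320.4, 189.0], [368.7, 188.8]]
[[322, 145], [322, 189], [369, 187], [366, 145]]
[[0, 0, 640, 480, 305227], [321, 138, 42, 37, 1446], [372, 145, 22, 28, 485]]
150 ............gggggggggggggggggggggggggggggggggggggggggOOOO.g....ggggggggg
154 ............gggggggggggggggggggggggggggggggggggggggg.OOOO.g...gggggggggg
158 ............gggggggggggggggggggggggggggggggggggggggggOOOOOgg...ggggggggg
162 ...........ggggggggggggggggggggggggggggggggggggggggggOOOOO.g....gggggggg
166 ...........ggggggggggggggggggggggggggggggggggggggggggOOOOO.g...ggggggggg
170 ............gggggggggggggggggggggggggggggggggggggggg.OOOOOOg....gggggggg
174 ...........ggggggggggggggggggggggggggggggggggggggggggOOOOOO.g...........
178 ...........OOOOOOOOOOOOOOOOOOOOOOOOOOOOOOOOOOOOOOOOOOOOOOOO.g...........
182 ...........OOOOOOOOOOOOOOOOOOOOOOOOOOOOOOOOOOOOOOOOOOOOOOOOO............
186 ............OOOOOOOOOOOOOOOOOOOOOOOOOOOOOOOOOOOOOOOOOOOOOOOO............
```

Wrist and side agree: the tray centre is at about (605,276.5) and the bay centre at about (613,286.5). I shift by +8/+11 mm and lower to just above the frame.

>>> step_arm(
  commands=[
    [[4,-6,0],0,0],
    [[4,-5.5,0],0,0],
    [[0,0,10],0,0],
    [[0,0,12],0,0],
    [[0,0,8],0,0],
    [[0,0,0],0,0],
    [[0,0,0],0,0],
  ],
)

```text
clock: 20.55
eef_pos: [623.0, 294.6, 290.6]
tcp_rot: [3.122, -0.004, -0.097]
contact_force: [0.2, -0.0, -2.8]
opening: 0.17
```

```bash
cat > ck2.py <<'E'
from h import *
s=sense();print(s['eef_pos'],s['tcp_rot'],s['contact_force'])
m=camera_model("wrist");a=grab_frame("wrist");cv2.imwrite("pics/h2.png",a);b=grab_frame("side");cv2.imwrite("pics/h2s.png",b)
z=s['eef_pos'][2]-253.4
k=mask(a,(0,0,120),(180,45,255),(60,60,560,330));c=big(cv2.morphologyEx(k,3,np.ones((5,5))));p=cv2.approxPolyDP(c,6,True).reshape(-1,2)
w=ray("wrist",p,z+29,m)[:,:2];print('tray',z,p.tolist(),w.round(1).tolist());print('centre est',w[0]-[67.2,79.5])
for c in cv2.findContours(mask(a,(5,150,70),(30,255,255)),cv2.RETR_EXTERNAL,cv2.CHAIN_APPROX_NONE)[0]:
    if cv2.contourArea(c)>400:
        p=cv2.approxPolyDP(c,5,True).reshape(-1,2);print('or',p.tolist(),ray("wrist",p,26,m)[:,:2].round().tolist())
O=mask(b,(5,130,70),(30,255,255))
for r in range(140,192,5): print(r,''.join('O' if O[r,x] else 'g' if b[r,x].max()-b[r,x].min()<30 and b[r,x].max()>110 else '.' for x in range(310,382)))
E
python3 ck2.py
```

```text
[622.98520509 294.60871453 290.61870623] [ 3.12212151 -0.0038039  -0.09660426] [ 0.18478451 -0.03994682 -2.78665887]
tray 37.21870622784709 [[158, 176], [177, 329], [184, 323], [168, 183], [181, 186], [197, 329], [260, 329], [271, 306], [295, 295], [292, 173]] [[683.6, 368.2], [592.3, 378.0], [595.9, 372.8], [679.3, 363.6], [677.0, 357.0], [591.1, 365.8], [587.3, 327.9], [602.0, 319.2], [607.6, 304.3], [677.5, 297.8]]
centre est [616.35211907 288.65903899]
or [[297, 174], [300, 428], [317, 432], [333, 428], [337, 200], [321, 174]] [[672.0, 297.0], [467.0, 318.0], [461.0, 305.0], [464.0, 291.0], [652.0, 273.0], [670.0, 282.0]]
or [[168, 155], [170, 171], [466, 171], [466, 181], [447, 181], [432, 328], [440, 343], [450, 343], [472, 150]] [[692.0, 376.0], [682.0, 377.0], [663.0, 189.0], [657.0, 189.0], [658.0, 201.0], [550.0, 211.0], [536.0, 205.0], [535.0, 197.0], [676.0, 185.0]]
140 ...............OOOOOOOOOOOOOOOOOOOO......OOOOOOOOOOOOOOOO...............
145 ............OOOOOggggggggggggggggggggggggggggggggggggg.OO............ggg
150 ............OOOOOgggggggggggggggggggggggggggggggggggggOOO.g....ggggggggg
155 ...........gOOO.ggggggggggggggggggggggggggggggggggggggg.OOg...gggggggggg
160 ............OOO.ggggggggggggggggggggggggggggggggggggggg.OOgg.....ggggggg
165 ............OOO.ggggggggggggggggggggggggggggggggggggggggOO.g...ggggggggg
170 ............OOOgggggggggggggggggggggggggggggggggggggggggOOOg....gggggggg
175 ...........OOOO.ggggggggggggggggggggggggggggggggggggggg.OOO.g...........
180 ...........OOOOOOOOOOOOO.......................ggggggg..OOO.g...........
185 ............OOOOOOOOOOOOOOOOOOOOOOOOOOOOOOOOOOOOOOOOOOOOOOO.............
190 gggggggggggggggggggggggggggggggggggggggggggggggggggggggggggg............
```

>>> step_arm(
  commands=[
    [[-2,1.5,4],0,0],
    [[0,0,8],0,0],
    [[0,0,6],0,0],
    [[0,0,4],0,0],
    [[0,0,0],0,0],
  ],
)

```text
clock: 21.28
eef_pos: [621.5, 293.6, 271.4]
tcp_rot: [3.125, -0.008, -0.096]
contact_force: [-0.9, -1.4, -1.4]
opening: 0.167
```

```bash
python3 ck2.py
```

```text
[621.51622218 293.5928765  271.41050056] [ 3.12460424 -0.00753399 -0.09630703] [-0.93954342 -1.40586844 -1.39353194]
tray 18.01050056494418 [[476, 174], [329, 172], [339, 201], [337, 295], [361, 306], [372, 329], [439, 329], [456, 182]] [[667.1, 199.7], [675.5, 278.0], [659.6, 274.0], [604.4, 279.5], [595.7, 266.0], [579.4, 260.2], [574.6, 219.2], [663.8, 210.6]]
centre est [599.9191135  120.16871138]
or [[300, 173], [299, 428], [317, 432], [333, 425], [337, 200], [327, 173]] [[674.0, 294.0], [487.0, 316.0], [481.0, 303.0], [487.0, 290.0], [656.0, 274.0], [672.0, 278.0]]
or [[485, 152], [156, 156], [184, 359], [189, 358], [167, 172], [248, 166], [450, 166], [476, 172], [475, 182], [458, 181], [440, 331], [458, 359]] [[676.0, 185.0], [692.0, 375.0], [556.0, 388.0], [556.0, 384.0], [683.0, 371.0], [681.0, 323.0], [670.0, 206.0], [665.0, 190.0], [659.0, 191.0], [660.0, 201.0], [559.0, 211.0], [535.0, 198.0]]
140 ...............OOOOOOOOOOOOOOOOOOOg......OOOOOOOOOOOOOOOO...............
145 ............OOOOOOOOOOOOOOOOOOOOOO.......OOOOOOOOOOOOOOOO............ggg
150 ............OOOOOgg..................................gOOO.g....ggggggggg
155 ...........gOOOOOgggggggggggggggggggggggggggggggggggggOOOOg...gggggggggg
160 ............OOOOOgggggggggggggggggggggggggggggggggggggOOOOgg.....ggggggg
165 ............OOO.ggggggggggggggggggggggggggggggggggggggg.OO.g....gggggggg
170 ............OOO.ggggggggggggggggggggggggggggggggggggggggOOOg....gggggggg
175 ...........OOOOgggggggggggggggggggggggggggggggggggggggggOOO.g...........
180 ...........OOOOgggggggggggggggggggggggggggggggggggggggg.OOO.g...........
185 ............OOOOOOOOOOOOOOOOOOOOOOOOOOOOOOOOOOOOOOOOOOOOOOO.............
190 gggggggggggggggggggggggggggggggggggggggggggggggggggggggggggg............
```

The tray is inside the frame with orange showing all round. I lower the last few mm and release.

>>> step_arm(
  commands=[
    [[0,0,3],0,0],
    [[0,0,3],0,0],
    [[0,0,2],0,0],
    [[0,0,0],0,0],
  ],
  force=30,
)

```text
clock: 21.88
eef_pos: [621.3, 293.7, 271.4]
tcp_rot: [3.125, -0.008, -0.096]
contact_force: [-0.0, 0.6, -2.5]
opening: 0.165
```

```bash
python3 -c "
from rig import *
s=sense();print(s)"
```

```text
{'clock': 21.875, 'qpos': array([ 0.44385773,  0.58296505,  1.58847351, -0.02217583,  0.97182298,
        2.12370722]), 'qvel': array([-0.00182602, -0.00640125, -0.00097195, -0.00166485,  0.0138184 ,
       -0.00061478]), 'joint_efforts': array([ 7.55212549e-01, -7.37431884e+01, -3.10357690e+01,  3.79687892e-01,
       -8.65244001e-04, -2.72352708e-02]), 'eef_pos': array([621.29737982, 293.65579347, 271.37219561]), 'tcp_rot': array([ 3.12508757, -0.00808941, -0.09646815]), 'contact_force': array([-0.02654872,  0.55552074, -2.54602318]), 'wrist_torque': array([-0.32310084, -0.15942445, -0.00048019]), 'opening': 0.1648826847598376}
```

>>> step_arm(
  commands=[
    [[0,0,5],0,0],
    [[0,0,5],0,0],
  ],
)

```text
clock: 22.12
eef_pos: [621.4, 293.9, 270.7]
tcp_rot: [3.126, -0.009, -0.097]
contact_force: [-20.2, -9.6, 50.9]
opening: 0.168
```

>>> step_arm(
  commands=[
    [[0,0,-2],0,0],
    [[0,0,0],0,0],
  ],
)

```text
clock: 22.38
eef_pos: [621.4, 293.8, 273.2]
tcp_rot: [3.127, -0.009, -0.097]
contact_force: [0.5, 0.1, -3.7]
opening: 0.169
```

```bash
python3 - <<'E'
from h import *
s=sense();print(s['eef_pos'],s['contact_force'])
b=grab_frame("side");cv2.imwrite("pics/seat.png",b);O=mask(b,(5,130,60),(30,255,255))
h=cv2.imread("pics/hovs.png");H=mask(h,(5,130,60),(30,255,255))
for n,M in(("hov",H),("now",O)):
  for x in (324,328,332,336,352,356,360):
    r=np.where(M[100:200,x])[0]+100;print(n,x,r[:1],end=' ')
  print()
c=np.array([612.5,291,0])
for z in(0,4,8): print(z,px("side",[c+[-55,5,112+z],c+[50,-5,112+z]]).round(1).tolist())
c=np.array([606,281,0]);print('hov pred',px("side",[c+[-55,5,168],c+[50,-5,168]]).round(1).tolist())
E
```

```text
[621.37079999 293.82431943 273.17425438] [ 0.49564512  0.13053141 -3.73287781]
hov 324 [125] hov 328 [125] hov 332 [125] hov 336 [125] hov 352 [125] hov 356 [125] hov 360 [125] 
now 324 [145] now 328 [137] now 332 [137] now 336 [137] now 352 [137] now 356 [137] now 360 [137] 
0 [[325.3, 138.8], [361.3, 138.7]]
4 [[325.2, 137.6], [361.4, 137.6]]
8 [[325.2, 136.4], [361.4, 136.4]]
hov pred [[322.9, 124.3], [360.1, 124.2]]
```

The contact was stiff. The side-view bar height fits if the bar slid about 6 mm down in the jaws during tipping, so the tray is practically on the bay floor. I lower 2 mm and let go.

>>> step_arm(
  commands=[
    [[0,0,2],0,0],
    [[0,0,0],0,0.2],
    [[0,0,0],0,0.25],
    [[0,0,0],0,0.4],
    [[0,0,0],0,0.8],
    [[0,0,0],0,1],
    [[0,0,0],0,1],
    [[0,0,-10],0,1],
    [[0,0,-25],0,1],
    [[0,0,-40],0,1],
    [[0,0,-50],0,1],
    [[0,0,-50],0,1],
    [[-30,0,-20],0,1],
    [[-40,0,0],0,1],
    [[-40,0,0],0,1],
    [[-40,0,0],0,1],
    [[-20,0,0],0,1],
    [[0,0,0],0,1],
  ],
)

```text
clock: 24.68
eef_pos: [446.4, 313.5, 477.4]
tcp_rot: [3.132, -0.015, -0.098]
contact_force: [0.3, -0.6, 0.2]
opening: 1.001
```

```bash
python3 - <<'E'
from h import *
s=sense();print(s['clock'],s['eef_pos'],s['contact_force'])
a=grab_frame("wrist");b=grab_frame("side");t=grab_frame("top")
for n,i in(("fw",a),("fs",b),("ft",t)):cv2.imwrite(f"pics/{n}.png",i)
R=lambda i:cv2.resize(i,(400,300),interpolation=2)
cv2.imwrite("pics/final.png",np.vstack([np.hstack([R(a),R(b[100:205,240:380])]),np.hstack([R(t[170:323,90:294]),R(b[250:385,270:450])])]))
E
```

```text
24.675 [446.37906058 313.45346142 477.44618692] [ 0.30186986 -0.56472083  0.1997286 ]
```

View pics/final.png

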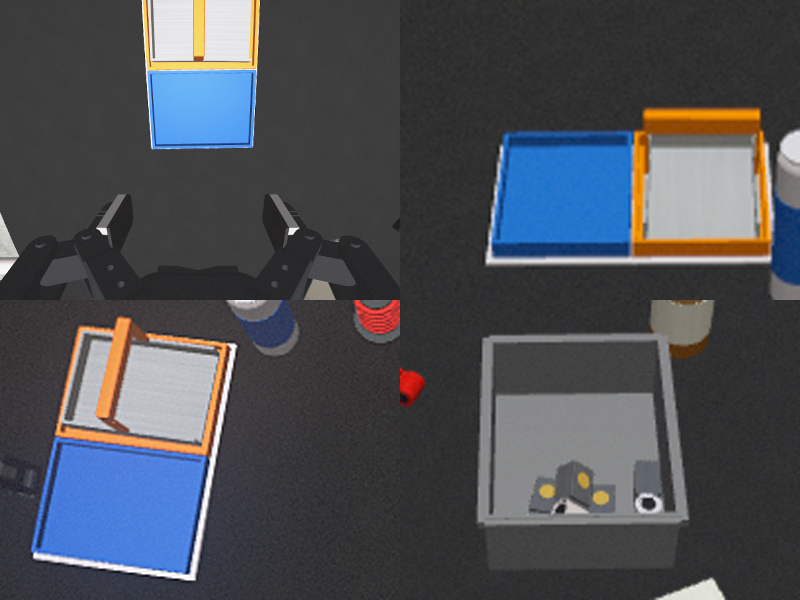

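The final view shows four clevises in the bin (discs at (546,492), (583,482) and (600,497); the fourth on end at (647,490)). The empty tray lies inside the orange bay and the bystanders are standing. I check the bar height and the bin position by numbers.

```bash
python3 - <<'E'
from h import *
t=cv2.imread("pics/ft.png");b=cv2.imread("pics/fs.png")
# bar top in the top view: bright/orange strip ends, from the viewed picture
e=np.array([[122,320],[107,418]])*[204/400,153/300]+[90,170-153]
for z in(106,112,118,124):
    w=ray("top",e,z);print(z,np.linalg.norm(w[0]-w[1]).round(1),w[:,:2].round(0).tolist(),'side px',px("side",w).round(1).tolist())
O=mask(b,(5,130,60),(30,255,255))
print([(x,int(np.where(O[100:200,x])[0][0]+100)) for x in range(322,370,4)])
T0=cv2.imread("pics/top0.png");S0=cv2.imread("pics/side0.png")
for n,A,B,roi in(("bin top",T0,t,(350,185,470,292)),("bin side",S0,b,(300,258,405,375)),("oil",S0,b,(380,205,415,255)),("spray",S0,b,(367,142,396,172)),("damper",S0,b,(384,172,412,204))):
    x0,y0,x1,y1=roi;g=lambda i:np.float32(cv2.cvtColor(i[y0:y1,x0:x1],6));print(n,cv2.phaseCorrelate(g(A),g(B)))
E
```

```text
106 117.3 [[672.0, 290.0], [554.0, 293.0]] side px [[364.2, 139.5], [324.3, 141.2]]
112 116.6 [[670.0, 287.0], [553.0, 290.0]] side px [[363.7, 138.3], [323.9, 139.9]]
118 115.8 [[668.0, 285.0], [552.0, 288.0]] side px [[363.1, 137.1], [323.4, 138.7]]
124 115.1 [[665.0, 283.0], [550.0, 286.0]] side px [[362.6, 135.9], [323.0, 137.5]]
[(322, 145), (326, 138), (330, 138), (334, 138), (338, 138), (342, 138), (346, 138), (350, 138), (354, 138), (358, 138), (362, 138), (366, 139)]
bin top ((-0.031536128637263516, -0.137840248753335), 0.4713030241153858)
bin side ((-0.11398284146861926, 0.078219547746464), 0.508713185198513)
oil ((-0.05988542352137216, -0.007860093833983228), 0.98396456334326)
spray ((-0.006887177557320712, 0.012653889580835909), 1.000671748187807)
damper ((0.13856116400686602, -0.07554988507438054), 0.9523717343807221)
```

```bash
python3 -c "
from rig import *
print(sign_off())"
```

```text
the job is handed in; nothing more can be done
None
```

The job is handed in at about 25 s of the 58 s allowed. All four clevises are in the grey bin, and the empty tray is released in the orange bay.

**How I did it:** I lifted the loaded (leftmost) tray by its hoop and carried it to the bin. The tool cannot tilt, so I rested the tray's rear underside on the bin's +y rim and eased the jaws so the bar could turn. All four clevises slid off inside the bin. I then firmed up the grip, which levelled the tray, and carried it to the orange bay.

**Last checks:**
- **Clevises:** the last view shows four in the bin, and none was seen on the bench.
- **Bin and bystanders:** the bin, oil bottle, spray can and damper show no visible shift, at most 0.14 pixel.
- **Tray in the bay:** it looks inside the frame at both ends. The handle bar is level along its length, at seated height to within about 1 pixel (about 3–5 mm). That is my only height check, and I did not measure tilt about the bar.

**What went less smoothly:**
- **Clamp:** it did not turn the bar at the lightest grip (20 N), so I had to open the jaws slightly.
- **Bar slip:** the bar appears to have slid about 6 mm down in the jaws, so the tray met the bay floor sooner than I reckoned. The wrist force read about 51 N for a moment, under the 120 N limit.
- **Tool tilt:** the tool picked up about 1° of tilt from the contacts.

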